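# Bring the tall slide carrier from the drying rack to the scanner

### The job

Draw the tall slide carrier straight up out of the slotted drying rack and lean it on the sloping rest, its lower edge on the ledge, and let go of it. Then pick it up from there so that it can be laid flat, and lay it in the cradle of the slide scanner's tray, down on both bars inside the raised edges, and let go. Never drop it or let it topple, and leave the two short carriers in the rack and everything else on the bench where it is.

Things in the scene. Friction and masses are not known exactly. Their poses are not given: they have to be found in the camera images.
- carrier: The tall slide carrier: flat aluminium frame with two glass windows (solid plate to the touch), 120 mm tall, 60 wide, 8 thick, about 0.12 kg, upright in a rack slot. Origin: middle of its lower edge; z up along the 120 mm, x along the 60 mm width, y through the 8 mm thickness (faces at y = +-4 mm). Both faces and both ends are alike: either face may finish up, either end toward the scanner.
- carrier_mid (a point): The centre of the tall carrier: 60 mm from its origin along its z, at mid-thickness. Same axes.
- carrier_top (a point): Middle of the tall carrier's upper edge, 120 mm from its origin along its z. In the rack it is 130 mm above the bench, 40 mm above the tops of the short carriers. Same axes.
- rack: Fixed steel and white plastic rack with four parallel slots, 92 mm (x) by 150 mm (y), 55 mm high. Origin: centre of its underside on the bench. Slots at y = -51, -17, +17, +51 mm; a carrier stands with its width along the rack's x and its thickness along y. Three slots hold the carriers in any order; the one at y = +51 mm is empty.
- rack_mouth (a point): Centre of the rack at the top of its guides, 55 mm above the bench. The slot floors are 45 mm below this level, so a carrier must rise 45 mm to be clear. A slot is 11 mm wide and 64 mm long: 1.5 mm play on each face of a carrier and 2 mm at each side edge. Axes as rack.
- rest: Fixed steel sloping rest. Origin: centre of the underside of its 120 (x) x 80 mm foot on the bench. Its 45 degree slope faces its own -x and up (outward normal (-0.707, 0, 0.707)) and rises toward +x. The supporting panel is 40 mm wide (y), narrower than a carrier, and ends 78 mm up the slope from the ledge, so the top 42 mm of the tall carrier overhang it, free behind.
- rest_ledge (a point): On the rest, the middle of the ledge's upper face under the middle of a seated carrier's lower edge, 53 mm above the bench. The ledge is square to the slope, 56 mm wide and stands out 18 mm from the panel's face; no side walls: a carrier stays by its weight. Axes as rest.
- rest_seat (a point): Where carrier_mid lies when the tall carrier is seated on the rest, lower edge on the ledge, face flat on the panel: 95 mm above the bench, straight above the rest's origin, 60 mm up the slope from the ledge; the panel's face is 4 mm behind it. Axes as rest.
- scanner: Slide scanner, fixed: white cabinet 360 mm wide (x), 360 deep, 245 high, its front face 145 mm to the -y side of the origin; its loading tray (grey slab 110 mm wide, top 22 mm above the bench) juts out to +y as far as y = +85 mm. Origin: on the bench straight under the centre of the tray's cradle.
- cradle (a point): Centre of the cradle, level with its two aluminium bars' tops, 46 mm above the bench; axes as scanner. A carrier lies flat with its length along y, carrier_mid 4 mm above this point. Bars 24 mm wide at y = +-46 mm, 24 mm above the slab. Raised edges 8 mm above the bars, 128 x 68 mm inside (4 mm play each side). From y = -34 to +34 mm the long sides are open for fingers.
- short_a: A short slide carrier, 80 mm tall, 60 mm wide, 8 mm thick, one glass window, standing in the rack, to be left there. Origin: middle of its lower edge; axes as the tall one.
- short_b: The other short slide carrier, identical to short_a, to be left in the rack.
- bottle: White plastic bottle, 52 mm across, 110 mm high, standing toward the back; leave it. Origin: centre of its underside.
- jar: Amber glass jar, 64 mm across, 75 mm high, toward the back; leave it. Origin: centre of its underside.
- dish: Clear lidded culture dish, 94 mm across, 17 mm high, near the robot; leave it. Origin: centre of its underside.
- brush: Cleaning brush lying on the bench near the robot, 160 mm long along its x; leave it.
- slide_box: Closed grey slide box, 100 x 85 x 32 mm, at the back; leave it. Origin: centre of its underside.
- beaker: Glass beaker, 60 mm across, 65 mm high, near the robot; leave it. Origin: centre of its underside.

How it is judged:
By the outcome, as a careful person would: the job done as asked, in the order asked, and still so for the second after the job is handed in, with the robot touching nothing.
It also fails if it takes over 64 s, if anything falls off the work surface, if the arm or the gripper's body presses on something with over 40 N, if the wrist force passes 120 N, or if a joint passes its speed limit or range.

### The arm

A 6-joint arm with a two-finger parallel gripper is mounted at the origin on the work surface. World frame = base frame: x ahead of the robot, y to its left, z up, the work surface at z = 0. Lengths are in mm, angles in degrees, forces in N, time in s.
With the tool pointing down it reaches from about 350 to 975 mm from the base axis. Payload 7.1 kg.
Tool frame: the origin (TCP) lies at the very end of the fingers, on their centre line; the grasp point (between the pads) lies 19 mm behind it; z points along the fingers, y is the line along which they close (so a half turn about z gives the same grasp; the last joint's range is limited). The gripper opens to 88 mm and grips with 3 to 60 N. Pads are 20 mm wide; open, the fingers measure 115 mm over their backs; the gripper's body (75 mm by 178 mm) begins 61 mm behind the grasp point.
Start: joints at [68.755, 24.242, 93.386, -0, 62.372, -1.089], TCP at [215.335, 586.716, 222.675] pointing down, gripper open.
Joint ranges: [-172.04, 172.04], [-51.8, 120.97], [4.93, 147.93], [-75.15, 255.16], [6.16, 154.13], [-145.62, 145.62]. Speed limits (degrees/s): [136.94, 136.94, 172.46, 180, 180, 180].

### API

Orientations are given as a 3x3 rotation matrix whose columns are the frame's x, y, z axes.
In Python, from rig import readout, vision, manip gives the robot as it stands.
- The arm moves only by the shell command python3 -m pendant 'ROWS' [FORCE]. ROWS is JSON, a list of rows, each a list of 3 entries, a list of its own where there are three numbers: the finger opening in cm, from 0 to 8.78, then the shift along the tool's x, y, z in cm, then the turn, a rotation vector about the tool's x, y, z in degrees. A call has 1 to 20 rows; each row is the pose to reach, as a shift and turn from the pose commanded when the call began, along the tool's axes at that moment; what a row does not reach only later rows make up. A row lasts 1/10 s, in which the tool goes at most 50 mm and 8.59 degrees, less where a joint would pass 70% of its speed; a pose out of reach is approached as far as the arm can. A call with a gripper value outside its range is refused whole. The fingers move at their own pace and stop on an object; FORCE is the grip in N (left out, the last holds). Time passes only in rows, so rows that repeat a pose let the fingers close. It gives the time, the measured TCP pose, the force, the opening and the grip force at its end, in the units of the state.
- readout.state(): the state, without advancing time (a new reading comes with each control period).
- vision.snapshot(name): name is "scene" or "top" or "wrist"; returns a dict with "pixels" (400x640x3 uint8, red, green, blue), "K" (3x3 intrinsics, pixels), "world_from_camera" (4x4, takes a point from camera to world coordinates); the wrist camera has in their place "T_tool_cam" (4x4, takes a point from camera to tool coordinates, whose origin is the TCP and whose axes are the flange's). Camera axes: x right, y up, looking along -z (the intrinsics and any distortion apply to the point x, -y, -z); pixel columns grow to the right and rows downward; lengths in mm; the calibration is good to about 2 mm. The wrist camera is an equidistant fisheye: a pixel r from the principal point sees the ray r / f radians off the axis. A picture is of the moment at which its call begins: read the wrist's pose just before it. There is no depth.
- manip.sign_off(): hands the job in; it is judged then, once.
The state is a dict: "clock": time; "qpos": joint angles; "joint_velocities": joint speeds; "joint_torque": joint torques, N m; "eef_pos": TCP position; "tcp_rot": TCP orientation; "wrist_force": force on the tool from outside, world axes, zero at the start; "wrist_torque": the same for the moment, N m; "finger_gap": opening from 0.0 (shut) to 1.0 (fully open); "grip_force": force on a finger pad.
Only numpy, scipy, OpenCV 4.12 (cv2) and the standard library are available. Lean on these libraries where they do the work, as an engineer would, in place of code of your own. Each camera call takes 0.05 s, during which the arm holds its last target. There are 200 camera calls.

## Working session

There is one attempt and no reset: what is moved stays moved. The work goes in short steps, Python scripts to look and compute and a shell command to move; the robot and the scene stay as the last step left them, time stands still between calls to the robot, and variables do not carry over. Pictures are saved under pics/ and viewed, at most 10 in all, crops included, and the job is handed in when it is done.

```bash
ls; mkdir -p pics
python3 - <<'E'
from rig import readout, vision
import cv2, numpy as np
s=readout.state(); print({k:np.round(v,3).tolist() for k,v in s.items()})
for n in ("scene","top","wrist"):
    d=vision.snapshot(n); cv2.imwrite(f"pics/{n}0.png",d["pixels"][:,:,::-1]); np.savez(f"pics/{n}0.npz",**{k:v for k,v in d.items() if not isinstance(v,str)})
    print(n,[k for k in d],np.round(d["K"],2).tolist(),np.round(d.get("world_from_camera",d.get("T_tool_cam")),4).tolist(), d.get("dist"))
E
```

```text
pics
{'clock': 0.0, 'qpos': [68.754, 24.283, 93.431, -0.001, 62.372, -1.09], 'joint_velocities': [0.022, 0.016, 0.04, -0.051, -0.014, -0.059], 'joint_torque': [-0.002, -54.463, -27.366, 0.064, 0.023, -0.0], 'eef_pos': [215.153, 586.216, 221.916], 'tcp_rot': [[-0.939, 0.345, -0.001], [0.345, 0.939, -0.001], [0.0, -0.002, -1.0]], 'wrist_force': [-0.822, 0.494, 1.244], 'wrist_torque': [0.024, 0.019, -0.023], 'grip_force': 0.0, 'finger_gap': 1.0}
scene ['pixels', 'K', 'world_from_camera'] [[462.16, 0.0, 314.6], [0.0, 462.16, 189.32], [0.0, 0.0, 1.0]] [[0.1859, -0.7291, 0.6587, 1196.5714], [0.9824, 0.1252, -0.1386, -155.75], [0.0186, 0.6729, 0.7395, 854.604], [0.0, 0.0, 0.0, 1.0]] None
top ['pixels', 'K', 'world_from_camera'] [[369.76, 0.0, 310.56], [0.0, 369.76, 197.89], [0.0, 0.0, 1.0]] [[0.0588, 0.9778, -0.2013, 378.5434], [-0.9983, 0.0569, -0.0151, -14.7905], [-0.0033, 0.2018, 0.9794, 829.9103], [0.0, 0.0, 0.0, 1.0]] None
wrist ['pixels', 'K', 'T_tool_cam'] [[309.71, 0.0, 321.06], [0.0, 309.71, 197.3], [0.0, 0.0, 1.0]] [[0.0003, 0.9575, 0.2883, 77.1572], [1.0, -0.0001, -0.0008, -0.2145], [-0.0007, 0.2883, -0.9575, -162.0215], [0.0, 0.0, 0.0, 1.0]] None
```

View pics/scene0.png

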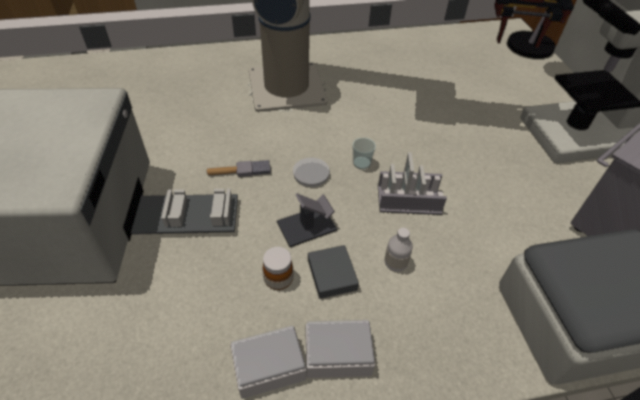

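View pics/top0.png

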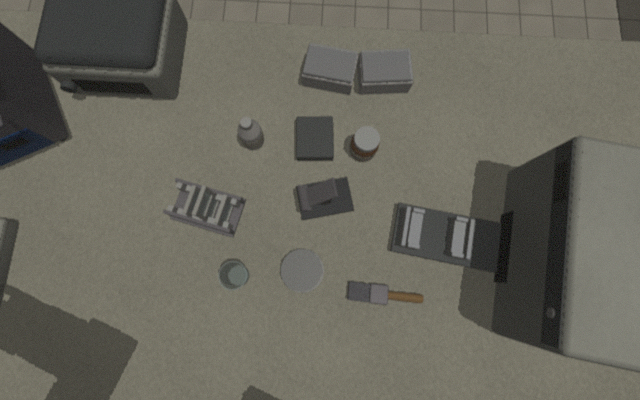

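The scene view shows the scanner at left (tray about 185,210), the rest at (310,215) and the rack at (410,190). In the top view the rack is at (205,208), the rest at (325,197) and the cradle at (437,235). Next I'll enlarge those three.

Run:
```python
import cv2, numpy as np
t=cv2.imread("pics/top0.png"); s=cv2.imread("pics/scene0.png")
def c(im,x,y,w,h,f): return cv2.resize(im[y:y+h,x:x+w],None,fx=f,fy=f,interpolation=cv2.INTER_CUBIC)
A=np.hstack([c(t,160,170,100,75,4),c(t,285,165,100,75,4)])
B=np.hstack([c(t,385,190,133,100,3)[:300,:399],c(s,365,145,100,75,4)])
B=np.hstack([B,np.zeros((300,800-B.shape[1],3),np.uint8)])
o=np.clip(np.vstack([A,B])*1.6,0,255).astype(np.uint8)
cv2.imwrite("pics/crop1.png",o)
```

```text
(no output)
```

View pics/crop1.png

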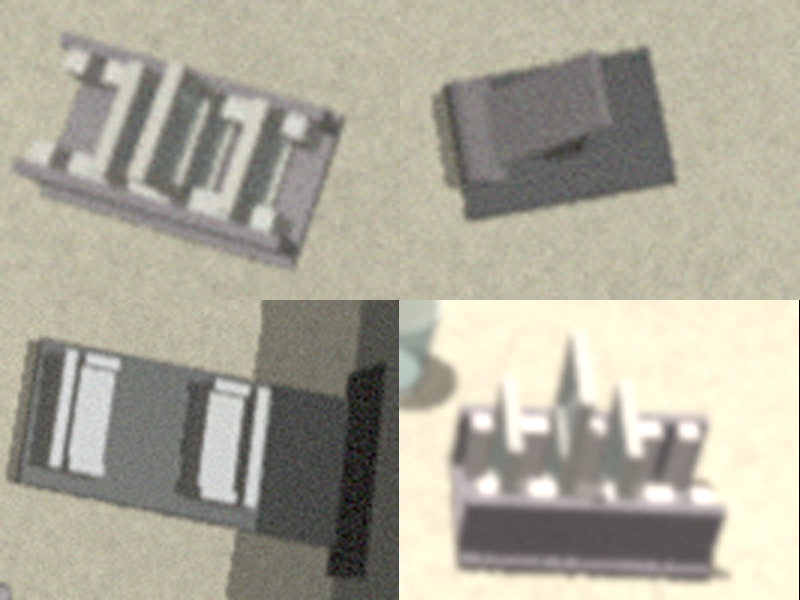

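View pics/wrist0.png

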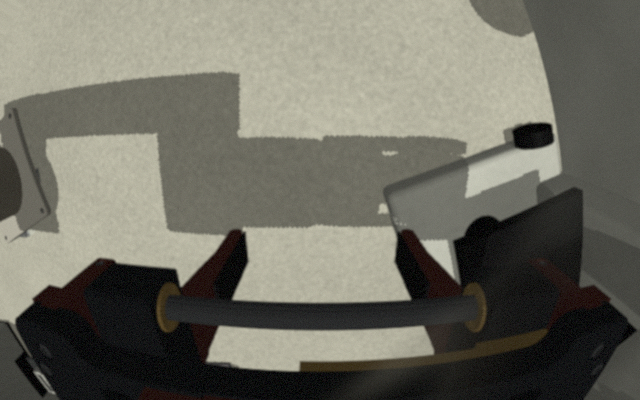

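The crops show the tall carrier as the middle upright (slot y=-17), with the empty slot at the +y end. The rest's ledge is on its +y side, and the tray juts toward +y. The wrist view shows only bench. Now rough poses.

```bash
cat > h.py <<'E'
import numpy as np, cv2
from rig import readout, vision
from scipy.spatial.transform import Rotation as R
CAM={n:np.load(f"pics/{n}0.npz") for n in("top","scene","wrist")}
def ray(n,u,v,tcp=None,rot=None):
    K=CAM[n]["K"]; x=(u-K[0,2])/K[0,0]; y=(v-K[1,2])/K[1,1]
    if n=="wrist":
        r=np.hypot(x,y); d=np.array([np.sin(r)*x/r,-np.sin(r)*y/r,-np.cos(r)])
        T=CAM[n]["T_tool_cam"]; W=np.eye(4); W[:3,:3]=rot; W[:3,3]=tcp; T=W@T
    else: d=np.array([x,-y,-1.]); T=CAM[n]["world_from_camera"]
    return T[:3,3],T[:3,:3]@d
def at(n,u,v,z,tcp=None,rot=None):
    o,d=ray(n,u,v,tcp,rot); return o+d*(z-o[2])/d[2]
def look(tag):
    s=readout.state(); d=vision.snapshot("wrist"); im=d["pixels"][:,:,::-1]
    cv2.imwrite(f"pics/{tag}.png",im); np.savez(f"pics/{tag}.npz",tcp=s["eef_pos"],rot=s["tcp_rot"])
    return s,im
def wpt(tag,u,v,z):
    d=np.load(f"pics/{tag}.npz"); return at("wrist",u,v,z,d["tcp"],d["rot"])
def delta(tcp,rot):
    "shift (cm, tool axes) and rotvec (deg, tool axes) from current pose"
    s=readout.state(); Rc=np.array(s["tcp_rot"]); 
    return np.round(Rc.T@(np.array(tcp)-s["eef_pos"])/10,2), np.round(R.from_matrix(Rc.T@rot).as_rotvec(degrees=True),2)
E
python3 - <<'E'
from h import *
def show(t,a,b,n="top"):
    d=b-a; print(t,a.round(1),b.round(1),"len",np.linalg.norm(d[:2]).round(1),"ang",np.degrees(np.arctan2(d[1],d[0])).round(1))
tc=lambda ox,oy,f,px,py:(lambda u,v,z:at("top",ox+(u-px)/f,oy+(v-py)/f,z))
r=tc(160,170,4,0,0); e=tc(285,165,4,400,0); c=tc(385,190,3,0,300)
sc=lambda u,v,z:at("scene",365+(u-399)/4,145+(v-300)/4,z)
show("rack near bottom",r(295,268,0),r(45,193,0))
show("rack front bottom (scene)",sc(460,565,0),sc(715,575,0))
for z in(40,55): show("rack far top%d"%z,r(343,118,z),r(65,38,z))
show("rest x",e(468,218,3),e(675,185,3)); show("rest y",e(675,185,3),e(645,48,3))
show("slab end",c(12,482,22),c(40,340,22))
L=[(85,365),(118,368),(70,472),(103,475)];Rr=[(213,390),(245,390),(200,497),(235,500)]
l=np.mean([c(u,v,46) for u,v in L],0); q=np.mean([c(u,v,46) for u,v in Rr],0); show("bars 92",q,l); print("cradle",((l+q)/2).round(1))
show("ends",c(258,446,54),c(58,408,54))
show("tall top? scene", sc(575,330,130),sc(580,330,130))
E
```

```text
rack near bottom [449.6 164.8   0. ] [483.7 310.7   0. ] len 149.8 ang 76.9
rack front bottom (scene) [532.2 146.9   0. ] [565.9 296.1   0. ] len 153.0 ang 77.3
rack far top40 [529.1 138.2  40. ] [565.  295.6  40. ] len 161.5 ang 77.1
rack far top55 [526.3 135.3  55. ] [561.5 289.7  55. ] len 158.4 ang 77.1
rest x [497.7  14.3   3. ] [ 523.3 -101.6    3. ] len 118.7 ang -77.5
rest y [ 523.3 -101.6    3. ] [602.5 -81.5   3. ] len 81.6 ang 14.3
slab end [ 438.  -178.8   22. ] [ 543.6 -197.8   22. ] len 107.3 ang -10.2
bars 92 [ 471.7 -322.1   46. ] [ 483.6 -231.2   46. ] len 91.6 ang 82.6
cradle [ 477.6 -276.7   46. ]
ends [ 470.6 -343.1   54. ] [ 489.1 -203.7   54. ] len 140.5 ang 82.4
tall top? scene [475.5 215.3 130. ] [475.9 218.1 130. ] len 2.9 ang 80.4
```

Run:
```python
from h import *
a=np.radians(77); y=np.array([np.cos(a),np.sin(a),0]); z=np.array([0,0,-1.]); x=np.cross(y,z)
print(delta([504,213,230],np.c_[x,y,z]))
```

```text
(array([-39.98, -25.1 ,  -0.76]), array([-0.07, -0.01, -7.16]))
```

```bash
python3 -m pendant '[[8.78,[-10,-6.3,-0.2],[0,0,-2]],[8.78,[-20,-12.6,-0.4],[0,0,-4]],[8.78,[-30,-18.9,-0.6],[0,0,-6]],[8.78,[-40,-25.1,-0.8],[0,0,-7.2]],[8.78,[-40,-25.1,-0.8],[0,0,-7.2]],[8.78,[-40,-25.1,-0.8],[0,0,-7.2]],[8.78,[-40,-25.1,-0.8],[0,0,-7.2]],[8.78,[-40,-25.1,-0.8],[0,0,-7.2]],[8.78,[-40,-25.1,-0.8],[0,0,-7.2]],[8.78,[-40,-25.1,-0.8],[0,0,-7.2]],[8.78,[-40,-25.1,-0.8],[0,0,-7.2]],[8.78,[-40,-25.1,-0.8],[0,0,-7.2]]]'
python3 - <<'E'
from h import *
s,im=look("rackw"); print(s["clock"],np.round(s["eef_pos"],1),np.round(s["qpos"],1))
cv2.imwrite("pics/rackc.png",np.clip(cv2.resize(im[120:350,160:480],(800,575),interpolation=cv2.INTER_CUBIC)*1.4,0,255).astype(np.uint8))
E
```

```text
clock: 1.35
eef_pos: [504.0, 213.1, 230.4]
tcp_rot: [[-0.974, 0.226, -0.001], [0.226, 0.974, 0.0], [0.001, -0.0, -1.0]]
wrist_force: [0.0, 0.1, 0.1]
finger_gap: 0.997
grip_force: 0.0
1.35 [504.  213.1 230.4] [ 21.7  17.2 102.9   0.   59.9 -55.3]
```

View pics/rackc.png

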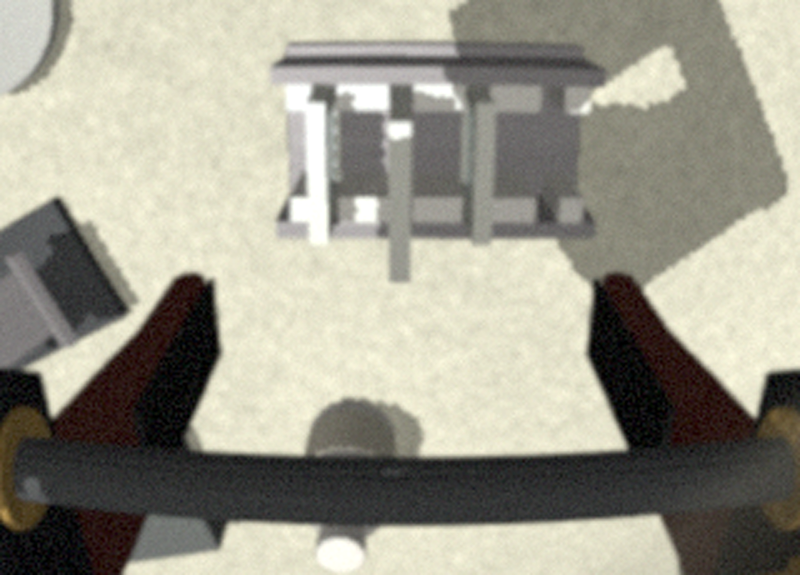

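The tall carrier's top edge runs from crop (400,122) to (400,281), upright between the two short ones.

Run:
```python
from h import *
p=lambda u,v,z:wpt("rackw",160+u/2.5,120+v/2.5,z)
a=p(400,122,130);b=p(400,281,130); print(a.round(1),b.round(1),np.linalg.norm(a-b),(a+b)/2)
print("thick",np.linalg.norm(p(389,200,130)-p(411.5,200,130)))
d=b-a; print("x axis ang",np.degrees(np.arctan2(d[1],d[0])))
l=(p(320,95,90)+p(320,244,90))/2; r=(p(482,95,90)+p(482,244,90))/2; print("shorts",l,r,(l+r)/2,np.linalg.norm(l-r), np.degrees(np.arctan2(*(r-l)[1::-1])))
m=(a+b)/2
th=np.radians(77); y=np.array([np.cos(th),np.sin(th),0]); z=np.array([0,0,-1.]); x=np.cross(y,z)
print(delta([m[0],m[1],97],np.c_[x,y,z]))
```

```text
[480.5 217.6 130. ] [538.4 204.2 130. ] 59.415557921459055 [509.47145996 210.88670738 130.        ]
thick 7.985645667213646
x axis ang -13.074883634250636
shorts [500.88026692 179.31279203  90.        ] [515.75556649 243.5987283   90.        ] [508.31791671 211.45576016  90.        ] 65.9845143853169 76.97146915969725
(array([-0.64, -0.14, 13.34]), array([-0.01, -0.05,  0.04]))
```

```bash
python3 -m pendant '[[2.6,[-0.6,-0.15,3],[0,0,0]],[2.6,[-0.6,-0.15,6],[0,0,0]],[2.6,[-0.6,-0.15,8],[0,0,0]],[2.6,[-0.6,-0.15,8],[0,0,0]],[2.6,[-0.6,-0.15,8],[0,0,0]],[2.6,[-0.6,-0.15,8],[0,0,0]]]'
python3 - <<'E'
from h import *
s,im=look("rackw2"); print(s["finger_gap"]*88)
cv2.imwrite("pics/rackc2.png",np.clip(cv2.resize(im[150:350,200:440],(720,600),interpolation=cv2.INTER_CUBIC)*1.4,0,255).astype(np.uint8))
E
```

```text
clock: 2.0
eef_pos: [510.3, 211.4, 151.9]
tcp_rot: [[-0.975, 0.223, 0.002], [0.223, 0.975, 0.001], [-0.002, 0.001, -1.0]]
wrist_force: [-0.1, 0.5, -0.2]
finger_gap: 0.49
grip_force: 0.0
43.139996576564386
```

View pics/rackc2.png

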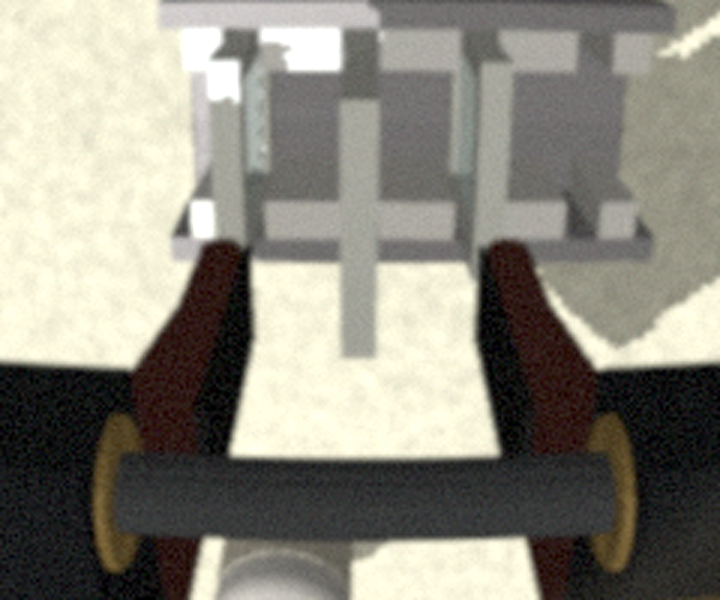

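Fingers straddle the carrier centred to within 1 mm (fingers mid 365, carrier 360 in the crop). Going down and gripping.

```bash
python3 -m pendant '[[2.6,[0.05,-0.08,0],[0,0,0]],[2.6,[0.05,-0.08,0],[0,0,0]],[2.6,[0.05,-0.08,0],[0,0,0]],[2.6,[0.05,-0.08,2],[0,0,0]],[2.6,[0.05,-0.08,4],[0,0,0]],[2.6,[0.05,-0.08,5.4],[0,0,0]],[2.6,[0.05,-0.08,5.4],[0,0,0]],[2.6,[0.05,-0.08,5.4],[0,0,0]],[0.4,[0.05,-0.08,5.4],[0,0,0]],[0.4,[0.05,-0.08,5.4],[0,0,0]],[0.4,[0.05,-0.08,5.4],[0,0,0]],[0.4,[0.05,-0.08,5.4],[0,0,0]],[0.4,[0.05,-0.08,5.4],[0,0,0]],[0.4,[0.05,-0.08,5.4],[0,0,0]],[0.4,[0.05,-0.08,5.4],[0,0,0]]]' 25
```

```text
clock: 3.55
eef_pos: [509.7, 210.0, 97.4]
tcp_rot: [[-0.975, 0.224, 0.001], [0.224, 0.975, 0.001], [-0.001, 0.001, -1.0]]
wrist_force: [-1.3, 0.4, 6.1]
finger_gap: 0.089
grip_force: 25.0
```

```bash
python3 -m pendant '[[0.4,[0,0,-0.5],[0,0,0]],[0.4,[0,0,-1.5],[0,0,0]],[0.4,[0,0,-2.5],[0,0,0]],[0.4,[0,0,-3.5],[0,0,0]],[0.4,[0,0,-4.5],[0,0,0]],[0.4,[0,0,-6],[0,0,0]],[0.4,[0,0,-8],[0,0,0]],[0.4,[0,0,-11],[0,0,0]],[0.4,[0,0,-15],[0,0,0]],[0.4,[0,0,-15],[0,0,0]],[0.4,[0,0,-15],[0,0,0]]]' 30
python3 - <<'E'
from h import *
print(np.round(readout.state()["qpos"],1))
# rest frame
c=np.array([549.7,-34.3,0]); a=np.radians(-77)
X=np.array([np.cos(a),np.sin(a),0]); Y=np.array([-np.sin(a),np.cos(a),0]); Z=np.array([0,0,1.])
n=(-X+Z)/2**.5; u=(X+Z)/2**.5
z=-u; 
for y in (n,-n):
  x=np.cross(y,z)
  seat=c+95*Z; top=seat+60*u
  # carrier top was 130 with tcp 97.4 -> 32.6 below top
  t=top-32.6*u
  Rt=np.c_[x,y,z]; print("seat tcp",t.round(1),"hover",(t+60*n).round(1),delta(t+80*n,Rt),x.round(2))
E
```

```text
clock: 4.65
eef_pos: [509.5, 209.9, 247.9]
tcp_rot: [[-0.975, 0.224, 0.002], [0.224, 0.975, 0.001], [-0.002, 0.001, -1.0]]
wrist_force: [-1.0, -0.9, -1.6]
finger_gap: 0.092
grip_force: 30.0
[ 21.2  16.3 101.6  -0.   62.  -55.9]
seat tcp [554.1 -53.2 114.4] hover [544.5 -11.8 156.8] (array([ -7.75, -19.56,   7.69]), array([-44.16,  10.31, -24.55])) [-0.97 -0.22  0.  ]
seat tcp [554.1 -53.2 114.4] hover [544.5 -11.8 156.8] (array([ -7.75, -19.56,   7.69]), array([ 13.88,  59.44, 143.67])) [0.97 0.22 0.  ]
```

Run:
```python
from h import *
x=np.array([-np.cos(np.radians(13)),-np.sin(np.radians(13)),0]); z=np.array([0,0,-1.]); y=np.cross(z,x)
print(delta([510,30,248],np.c_[x,y,z]))
```

```text
(array([ -4.08, -17.52,  -0.02]), array([  0.05,   0.13, -25.96]))
```

```bash
python3 -m pendant '[[0.4,[-0.8,-3.5,0],[0,0,-5]],[0.4,[-1.6,-7,0],[0,0,-10]],[0.4,[-2.4,-10.5,0],[0,0,-15]],[0.4,[-3.2,-14,0],[0,0,-20]],[0.4,[-4.1,-17.5,0],[0,0,-26]],[0.4,[-4.1,-17.5,0],[0,0,-26]],[0.4,[-4.1,-17.5,0],[0,0,-26]],[0.4,[-4.1,-17.5,0],[0,0,-26]]]'
python3 - <<'E'
from h import *
s,im=look("restw"); print(s["eef_pos"],np.round(s["qpos"],1))
cv2.imwrite("pics/restc.png",np.clip(cv2.resize(im[60:340,120:490],(800,600),interpolation=cv2.INTER_CUBIC)*1.4,0,255).astype(np.uint8))
E
```

```text
clock: 5.45
eef_pos: [509.4, 30.7, 245.9]
tcp_rot: [[-0.974, -0.225, -0.002], [-0.225, 0.974, 0.0], [0.002, 0.001, -1.0]]
wrist_force: [0.7, -0.4, -2.2]
finger_gap: 0.088
grip_force: 30.0
[509.38636901  30.65196658 245.88072669] [   2.1   13.   106.4    0.    60.7 -100.9]
```

View pics/restc.png

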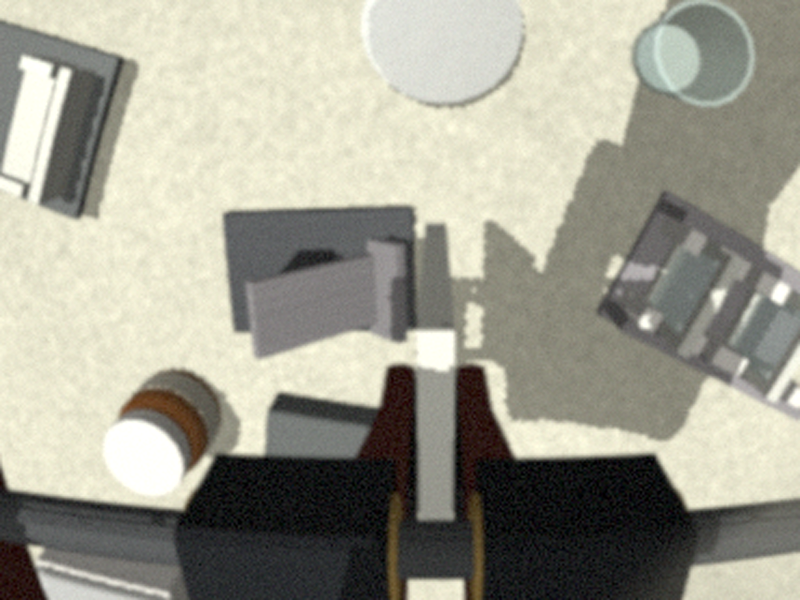

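The rest's foot corners are at (226,212), (412,206) and (236,330), its panel's top edge runs (248,282)-(258,357), and the ledge's outer edge is near x 405. The carrier hangs straight in the fingers. Fitting the rest pose now.

```bash
cat >> h.py <<'E'
def wproj(tag,P):
    d=np.load(f"pics/{tag}.npz"); T=CAM["wrist"]["T_tool_cam"]; K=CAM["wrist"]["K"]
    q=T[:3,:3].T@(d["rot"].T@(np.array(P)-d["tcp"])-T[:3,3]); q=q*[1,-1,-1]
    r=np.arctan2(np.hypot(q[0],q[1]),q[2]); k=r/np.hypot(q[0],q[1])
    return np.array([K[0,2]+K[0,0]*k*q[0],K[1,2]+K[1,1]*k*q[1]])
E
python3 - <<'E'
from h import *
from scipy.optimize import least_squares
px=[(226,212),(412,206),(236,330),(248,282),(258,357),(403,239),(406,341)]
px=[(120+u*370/800,60+v*280/600) for u,v in px]
def mod(p):
    h=p[3]; M=[(60,-40,h),(-60,-40,h),(60,40,h),(15.6,-20,105.3),(15.6,20,105.3),(-52.3,-28,62.5),(-52.3,28,62.5)]
    Rz=R.from_euler("z",p[2],degrees=True).as_matrix(); return [Rz@m+[p[0],p[1],0] for m in M]
f=lambda p:np.ravel([np.array(wproj("restw",m))-q for m,q in zip(mod(p),px)])
r=least_squares(f,[549,-34,-77,4],loss="soft_l1"); print(r.x.round(2)); print(r.fun.reshape(-1,2).round(1))
# carrier lower edge in grip: pixel (434,225)?; check bottom height
d=np.load("pics/restw.npz"); 
for L in(85,87,89): print(L,[ (wproj("restw",d["tcp"]+d["rot"]@np.array([s,0,L]))-[120,60])*[800/370,600/280] for s in(-30,30)])
for s in(-30,30): print((wproj("restw",d["tcp"]+d["rot"]@np.array([s,0,-33]))-[120,60])*[800/370,600/280])
E
```

```text
[551.69 -32.87 -75.49   5.55]
[[-1.2 -0.5]
 [ 0.8 -1.4]
 [ 0.1  0.1]
 [ 2.1 -0.2]
 [ 1.5  0.5]
 [-2.9  1.4]
 [-2.3 -0.2]]
85 [array([434.74871376, 371.72444895]), array([434.79943444, 225.2786961 ])]
87 [array([434.74509886, 369.77598197]), array([434.79517174, 224.29666119])]
89 [array([434.74153332, 367.8537451 ]), array([434.7909741 , 223.32973729])]
[435.10154945 560.06230655]
[435.26223578 332.64607122]
```

Run:
```python
from h import *
from scipy.optimize import least_squares
px=[(226,212),(412,206),(236,330),(248,282),(258,357),(403,239),(406,341)]
px=[(120+u*370/800,60+v*280/600) for u,v in px]
def mod(p):
    h=p[3];t=p[4]*.707;k=p[5]*.707; M=[(60,-40,h),(-60,-40,h),(60,40,h),(15.6+t,-20,105.3-t),(15.6+t,20,105.3-t),(-52.3-k,-28,62.5-k),(-52.3-k,28,62.5-k)]
    Rz=R.from_euler("z",p[2],degrees=True).as_matrix(); return [Rz@m+[p[0],p[1],0] for m in M]
f=lambda p:np.r_[np.ravel([np.array(wproj("restw",m))-q for m,q in zip(mod(p),px)]),(p[4:]-5)/5]
r=least_squares(f,[549,-34,-77,4,5,5]); print(r.x.round(2)); print(r.fun[:14].reshape(-1,2).round(1))
c=np.array([r.x[0],r.x[1],0]); a=np.radians(r.x[2])
X=np.array([np.cos(a),np.sin(a),0]); Z=np.array([0,0,1.]); n=(-X+Z)/2**.5; u=(X+Z)/2**.5
Rt=np.c_[np.cross(n,-u),n,-u]; t=c+95*Z+(60-32.6)*u
print("seat",t.round(1)); print(delta(t+60*n+10*u,Rt))
```

```text
[552.49 -33.   -75.57   3.66   3.59   4.63]
[[-0.9 -0.3]
 [ 0.7 -1. ]
 [ 0.3  0.1]
 [ 0.2 -0.1]
 [-0.4  0.3]
 [-0.1  1.4]
 [ 0.3 -0.5]]
seat [557.3 -51.8 114.4]
(array([-2.71, -5.6 ,  8.22]), array([-44.97,   0.48,  -1.34]))
```

```bash
python3 -m pendant '[[0.4,[0,0,0],[-8,0,0]],[0.4,[-0.5,-1,0],[-16,0,0]],[0.4,[-1,-2,0],[-24,0,0]],[0.4,[-1.5,-3,0],[-32,0,-0.5]],[0.4,[-2,-4,2],[-40,0,-1]],[0.4,[-2.7,-5.6,4],[-45,0.5,-1.3]],[0.4,[-2.7,-5.6,6],[-45,0.5,-1.3]],[0.4,[-2.7,-5.6,8.2],[-45,0.5,-1.3]],[0.4,[-2.7,-5.6,8.2],[-45,0.5,-1.3]],[0.4,[-2.7,-5.6,8.2],[-45,0.5,-1.3]],[0.4,[-2.7,-5.6,8.2],[-45,0.5,-1.3]]]'
python3 - <<'E'
from h import *
print(np.round(readout.state()["qpos"],1))
a=np.radians(-75.6);c=np.array([552.5,-33,0]);X=np.array([np.cos(a),np.sin(a),0]); Z=np.array([0,0,1.]); n=(-X+Z)/2**.5; u=(X+Z)/2**.5
Rt=np.c_[np.cross(n,-u),n,-u]; t=c+95*Z+(60-32.6)*u
print(delta(t+10*u,Rt))
E
```

```text
clock: 6.6
eef_pos: [549.4, -17.7, 166.0]
tcp_rot: [[-0.968, -0.178, -0.175], [-0.25, 0.685, 0.684], [-0.002, 0.706, -0.708]]
wrist_force: [0.7, -0.7, -1.2]
finger_gap: 0.09
grip_force: 30.0
[ -21.9   36.5   95.2   35.2   80.9 -142.5]
(array([ 0.09, -6.12,  0.19]), array([-0.08,  0.04,  0.14]))
```

```bash
python3 -m pendant '[[0.4,[0,-1.5,0],[0,0,0]],[0.4,[0,-3,0],[0,0,0]],[0.4,[0,-4.5,0],[0,0,0]],[0.4,[0,-5.5,0],[0,0,0]],[0.4,[0,-5.8,0],[0,0,0]],[0.4,[0,-5.8,0.4],[0,0,0]],[0.4,[0,-5.8,0.8],[0,0,0]],[0.4,[0,-5.8,0.8],[0,0,0]],[0.4,[0,-5.8,0.8],[0,0,0]]]'
python3 - <<'E'
from h import *
s,im=look("seatw"); d=vision.snapshot("scene")["pixels"][:,:,::-1]; t=vision.snapshot("top")["pixels"][:,:,::-1]
cv2.imwrite("pics/seat_scene.png",d); cv2.imwrite("pics/seat_top.png",t)
A=cv2.resize(im[80:380,140:540],(400,300)); B=cv2.resize(d[160:260,250:380],(400,308))[:300]; C=cv2.resize(t[160:240,280:387],(400,300)); 
cv2.imwrite("pics/seatc.png",np.clip(np.vstack([np.hstack([A,B]),np.hstack([C,C*0])])*1.6,0,255).astype(np.uint8))
E
```

```text
clock: 7.5
eef_pos: [557.9, -52.1, 118.4]
tcp_rot: [[-0.968, -0.176, -0.176], [-0.249, 0.685, 0.685], [0.0, 0.707, -0.707]]
wrist_force: [-0.5, -1.0, -1.3]
finger_gap: 0.088
grip_force: 30.0
```

View pics/seatc.png

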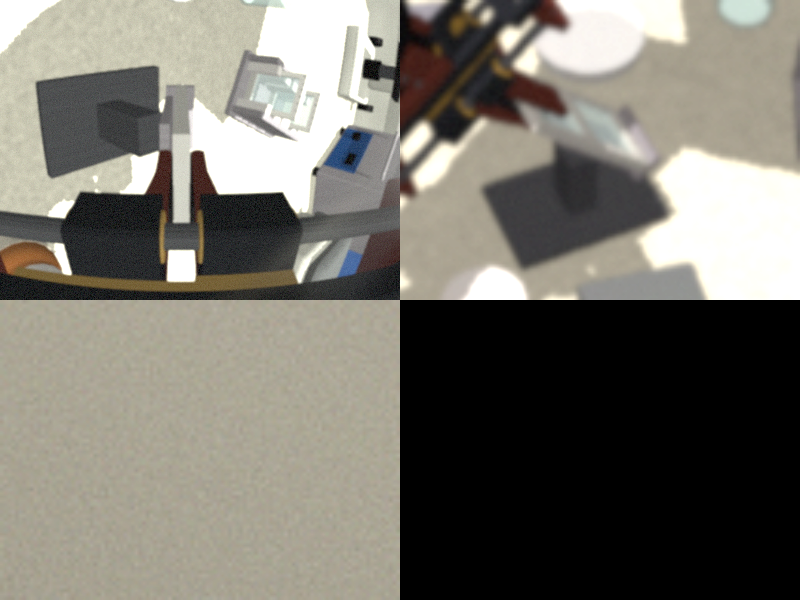

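The carrier lies nearly parallel to the panel, just above the ledge, with no contact yet. I'll feel for the ledge.

```bash
P='python3 -m pendant'; f(){ grep -E 'pos|force'; }
python3 -m pendant '[[0.4,[0,0,0.1],[0,0,0]],[0.4,[0,0,0.1],[0,0,0]]]' | f; python3 -m pendant '[[0.4,[0,0,0.1],[0,0,0]],[0.4,[0,0,0.1],[0,0,0]]]' | f;  python3 -m pendant '[[0.4,[0,0,0.1],[0,0,0]],[0.4,[0,0,0.1],[0,0,0]]]' | f
```

```text
eef_pos: [557.7, -51.8, 117.6]
wrist_force: [-0.2, 0.3, -1.7]
grip_force: 30.0
eef_pos: [557.5, -51.1, 116.7]
wrist_force: [-0.3, 0.1, -2.1]
grip_force: 30.0
eef_pos: [557.6, -50.8, 116.4]
wrist_force: [-1.0, -2.4, 1.6]
grip_force: 30.0
```

```bash
f(){ grep -E 'pos|wrist_force'; }
python3 -m pendant '[[0.4,[0,-0.1,0],[0,0,0]],[0.4,[0,-0.1,0],[0,0,0]]]' | f; python3 -m pendant '[[0.4,[0,-0.1,0],[0,0,0]],[0.4,[0,-0.1,0],[0,0,0]]]' | f;  python3 -m pendant '[[0.4,[0,-0.05,0],[0,0,0]],[0.4,[0,-0.05,0],[0,0,0]]]' | f
```

```text
eef_pos: [557.8, -51.1, 116.1]
wrist_force: [-2.5, -1.9, 5.1]
eef_pos: [558.3, -51.7, 115.4]
wrist_force: [-0.3, -2.3, 4.8]
eef_pos: [558.5, -51.9, 115.1]
wrist_force: [-0.2, -2.1, 5.5]
```

```bash
f(){ grep -E 'pos|wrist_force'; }
python3 -m pendant '[[0.4,[0,-0.06,0],[0,0,0]],[0.4,[0,-0.06,0],[0,0,0]]]' | f; python3 -m pendant '[[0.4,[0,-0.06,0],[0,0,0]],[0.4,[0,-0.06,0],[0,0,0]]]' | f
```

```text
eef_pos: [558.7, -52.3, 114.7]
wrist_force: [0.4, -2.1, 5.5]
eef_pos: [558.8, -52.5, 114.5]
wrist_force: [-0.8, -0.9, 6.8]
```

```bash
f(){ grep -E 'clock|pos|force|gap'; }
python3 -m pendant '[[1.2,[0,0,0],[0,0,0]],[1.2,[0,0,0],[0,0,0]],[1.6,[0,0,0],[0,0,0]],[2.2,[0,0,0],[0,0,0]],[2.2,[0,0,0],[0,0,0]],[2.2,[0,0,0],[0,0,0]],[2.2,[0,0,0],[0,0,0]]]' | f; python3 -m pendant '[[2.2,[0,0,-1],[0,0,0]],[2.2,[0,0,-2.5],[0,0,0]],[2.2,[0,0,-5],[0,0,0]],[2.2,[0,0,-9],[0,0,0]],[5,[0,0,-13],[0,0,0]],[7.6,[0,0,-13],[0,0,0]],[7.6,[0,0,-13],[0,0,0]]]'|f;python3 - <<'E'
from h import *
s,im=look("seatw2"); d=vision.snapshot("scene")["pixels"][:,:,::-1]
print(np.round(s["qpos"],1))
A=cv2.resize(im[60:360,120:520],(400,300)); B=cv2.resize(d[160:260,250:383],(400,300),interpolation=cv2.INTER_CUBIC)
cv2.imwrite("pics/seatc2.png",np.clip(np.hstack([A,B])*1.6,0,255).astype(np.uint8))
E
```

```text
clock: 9.95
eef_pos: [558.7, -52.7, 113.9]
wrist_force: [-0.2, 0.2, -0.3]
finger_gap: 0.252
grip_force: 0.0
clock: 10.65
eef_pos: [581.9, -142.9, 206.9]
wrist_force: [-0.2, 0.3, -1.3]
finger_gap: 0.484
grip_force: 0.0
[ -30.1   39.3   82.5   30.3   92.6 -142.5]
```

View pics/seatc2.png

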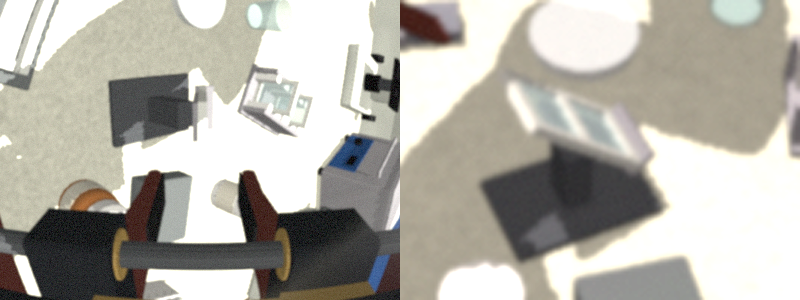

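The carrier is seated squarely on panel and ledge, clear of the gripper. Regrasp path: first go above with the tool down, then tilt.

```bash
cat > rest.py <<'E'
from h import *
a=np.radians(-75.6);c=np.array([552.5,-33.2,0]);X=np.array([np.cos(a),np.sin(a),0]); Y=np.array([-np.sin(a),np.cos(a),0]); Z=np.array([0,0,1.]); n=(-X+Z)/2**.5; u=(X+Z)/2**.5
mid=c+95.4*Z
G=np.c_[-u,Y,-n]; D=np.c_[-X,Y,-Z]
E
python3 - <<'E'
from rest import *
print("down",delta([530,30,300],D))
E
```

```text
down (array([ 0.71, 19.31,  5.94]), array([ 35.07, -35.3 ,  84.81]))
```

```bash
python3 -m pendant '[[7.6,[0.1,4,1],[0,0,0]],[7.6,[0.3,8,2],[3,-3,7]],[7.6,[0.5,12,4],[6,-6,14]],[7.6,[0.7,16,5],[9,-9,21]],[7.6,[0.7,19.3,5.9],[12,-12,28]],[7.6,[0.7,19.3,5.9],[15,-15,35]],[7.6,[0.7,19.3,5.9],[18,-18,43]],[7.6,[0.7,19.3,5.9],[21,-21,50]],[7.6,[0.7,19.3,5.9],[24,-24,58]],[7.6,[0.7,19.3,5.9],[27,-27,65]],[7.6,[0.7,19.3,5.9],[30,-30,72]],[7.6,[0.7,19.3,5.9],[33,-33,79]],[7.6,[0.7,19.3,5.9],[35,-35.3,84.8]],[7.6,[0.7,19.3,5.9],[35,-35.3,84.8]],[7.6,[0.7,19.3,5.9],[35,-35.3,84.8]],[7.6,[0.7,19.3,5.9],[35,-35.3,84.8]],[7.6,[0.7,19.3,5.9],[35,-35.3,84.8]]]'
python3 - <<'E'
from rest import *
print(np.round(readout.state()["qpos"],1)); print("hover",mid-19*n+90*n,delta(mid-19*n+90*n,G))
E
```

```text
clock: 12.45
eef_pos: [530.3, 28.9, 300.3]
tcp_rot: [[-0.249, 0.968, 0.002], [0.968, 0.249, 0.001], [0.0, 0.002, -1.0]]
wrist_force: [0.6, 0.0, -0.3]
finger_gap: 0.865
grip_force: 0.0
[  1.8  11.3 100.8   0.   67.8 -12.6]
hover [540.0146283   15.42731222 145.60458146] (array([-1.55,  0.57, 15.47]), array([ 1.100e-01, -4.502e+01, -1.000e-02]))
```

```bash
python3 -m pendant '[[7.6,[-0.3,0.1,1],[0,-8,0]],[7.6,[-0.6,0.2,2],[0,-16,0]],[7.6,[-0.9,0.3,4],[0,-24,0]],[7.6,[-1.2,0.4,6],[0,-32,0]],[7.6,[-1.5,0.5,8],[0,-40,0]],[7.6,[-1.5,0.6,11],[0,-45,0]],[7.6,[-1.5,0.6,14],[0,-45,0]],[7.6,[-1.5,0.6,15.5],[0,-45,0]],[7.6,[-1.5,0.6,15.5],[0,-45,0]],[7.6,[-1.5,0.6,15.5],[0,-45,0]],[7.6,[-1.5,0.6,15.5],[0,-45,0]]]'
python3 - <<'E'
from rest import *
print(np.round(readout.state()["qpos"],1)); print(delta(mid-19*n,G))
s,im=look("regw"); cv2.imwrite("pics/regc.png",np.clip(cv2.resize(im[80:380,120:520],(800,600))*1.4,0,255).astype(np.uint8))
for du,dy in((-60,-30),(-60,30),(60,-30),(60,30)): print(du,dy,((wproj("regw",mid+4*n+du*u+dy*Y)-[120,80])*2).round(0))
E
```

```text
clock: 13.55
eef_pos: [541.6, 16.1, 147.3]
tcp_rot: [[-0.172, 0.969, 0.179], [0.686, 0.248, -0.684], [-0.707, 0.005, -0.707]]
wrist_force: [0.4, -0.1, 0.0]
finger_gap: 0.868
grip_force: 0.0
[ 23.8  31.4 109.8 -52.7  61.3  45.6]
(array([ 0.1 , -0.2 ,  9.14]), array([ 0.16, -0.  , -0.24]))
-60 -30 [316.  98.]
-60 30 [477.  97.]
60 -30 [329. 384.]
60 30 [468. 383.]
```

View pics/regc.png

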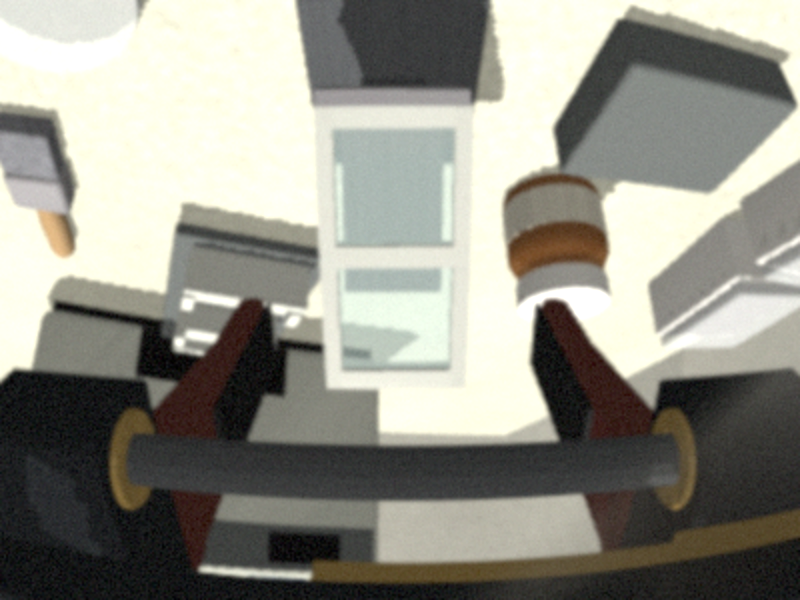

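The carrier face is at crop (317–474, 104–387), within about 1 mm of prediction and centred between the fingers. Descending and gripping across the width.

```bash
python3 -m pendant '[[7.6,[0,-0.26,2.5],[0,0,0]],[7.6,[0,-0.26,5],[0,0,0]],[7.6,[0,-0.26,7],[0,0,0]],[7.6,[0,-0.26,8.2],[0,0,0]],[7.6,[0,-0.26,9.1],[0,0,0]],[7.6,[0,-0.26,9.1],[0,0,0]],[7.6,[0,-0.26,9.1],[0,0,0]]]'
python3 - <<'E'
from rest import *
print(delta(mid-19*n,G))
E
```

```text
clock: 14.3
eef_pos: [554.6, -46.4, 81.8]
tcp_rot: [[-0.174, 0.969, 0.178], [0.685, 0.249, -0.685], [-0.707, 0.003, -0.707]]
wrist_force: [-0.3, 0.9, 0.1]
finger_gap: 0.862
grip_force: 0.0
(array([-0.02,  0.12, -0.  ]), array([ 0.12,  0.02, -0.12]))
```

```bash
python3 -m pendant '[[6.4,[0,0.04,0],[0,0,0]],[6.4,[0,0.04,0],[0,0,0]],[6.4,[0,0.04,0],[0,0,0]],[6.1,[0,0.04,0],[0,0,0]],[5.8,[0,0.04,0],[0,0,0]],[5.5,[0,0.04,0],[0,0,0]],[5.5,[0,0.04,0],[0,0,0]],[5.5,[0,0.04,0],[0,0,0]]]' 8;python3 -m pendant '[[5.5,[0,0.04,0],[0,0,0]],[5.5,[0,0.04,0],[0,0,0]]]' 30
```

```text
clock: 15.1
eef_pos: [554.7, -46.4, 81.4]
tcp_rot: [[-0.174, 0.969, 0.178], [0.685, 0.249, -0.685], [-0.707, 0.002, -0.707]]
wrist_force: [-1.2, 3.8, 3.4]
finger_gap: 0.684
grip_force: 8.0
clock: 15.3
eef_pos: [554.7, -46.4, 81.3]
tcp_rot: [[-0.174, 0.969, 0.177], [0.685, 0.248, -0.685], [-0.707, 0.002, -0.707]]
wrist_force: [-2.8, 4.1, 4.2]
finger_gap: 0.678
grip_force: 30.0
```

```bash
python3 -m pendant '[[5.5,[-0.3,0,-0.3],[0,0,0]],[5.5,[-1,0,-1],[0,0,0]],[5.5,[-2,0,-2],[0,0,0]],[5.5,[-4,0,-4],[0,0,0]],[5.5,[-6.5,0,-6.5],[0,0,0]],[5.5,[-9,0,-9],[0,0,0]],[5.5,[-11.5,0,-11.5],[0,0,0]],[5.5,[-11.5,0,-11.5],[0,0,0]],[5.5,[-11.5,0,-11.5],[0,0,0]]]' 40;python3 - <<'E'
from h import *
b=np.radians(-8); y=np.array([np.cos(b),np.sin(b),0]); z=np.array([0,0,-1.]); D=np.c_[np.cross(y,z),y,z]
print(np.round(readout.state()["qpos"],1),delta([585,-250,250],D))
E
```

```text
clock: 16.2
eef_pos: [554.7, -46.5, 245.2]
tcp_rot: [[-0.172, 0.969, 0.179], [0.686, 0.248, -0.684], [-0.707, 0.005, -0.707]]
wrist_force: [-0.0, 0.1, -2.3]
finger_gap: 0.675
grip_force: 40.0
[ 17.   21.4 108.8 -51.7  64.2  32.5] (array([-14.82,  -2.12,  14.12]), array([ 9.04, 44.35, 21.1 ]))
```

```bash
python3 -m pendant '[[5.5,[-1.9,-0.3,1.8],[1.1,5.5,2.6]],[5.5,[-3.7,-0.5,3.5],[2.3,11.1,5.3]],[5.5,[-5.6,-0.8,5.3],[3.4,16.6,7.9]],[5.5,[-7.4,-1.1,7.1],[4.5,22.2,10.5]],[5.5,[-9.3,-1.3,8.8],[5.7,27.7,13.2]],[5.5,[-11.1,-1.6,10.6],[6.8,33.3,15.8]],[5.5,[-13,-1.9,12.4],[7.9,38.8,18.5]],[5.5,[-14.8,-2.1,14.1],[9,44.4,21.1]],[5.5,[-14.8,-2.1,14.1],[9,44.4,21.1]],[5.5,[-14.8,-2.1,14.1],[9,44.4,21.1]],[5.5,[-14.8,-2.1,14.1],[9,44.4,21.1]]]';python3 - <<'E'
from h import *
s,im=look("cradw"); print(np.round(s["qpos"],1))
cv2.imwrite("pics/cradc.png",np.clip(cv2.resize(im[30:330,60:460],(800,600),interpolation=cv2.INTER_CUBIC)*1.4,0,255).astype(np.uint8))
E
```

```text
clock: 17.3
eef_pos: [584.2, -248.4, 247.4]
tcp_rot: [[0.138, 0.99, -0.005], [0.991, -0.138, 0.0], [-0.0, -0.005, -1.0]]
wrist_force: [0.0, 0.1, -1.9]
finger_gap: 0.679
grip_force: 40.0
[-24.1  23.7  90.7  -0.1  65.9 -16.1]
```

View pics/cradc.png

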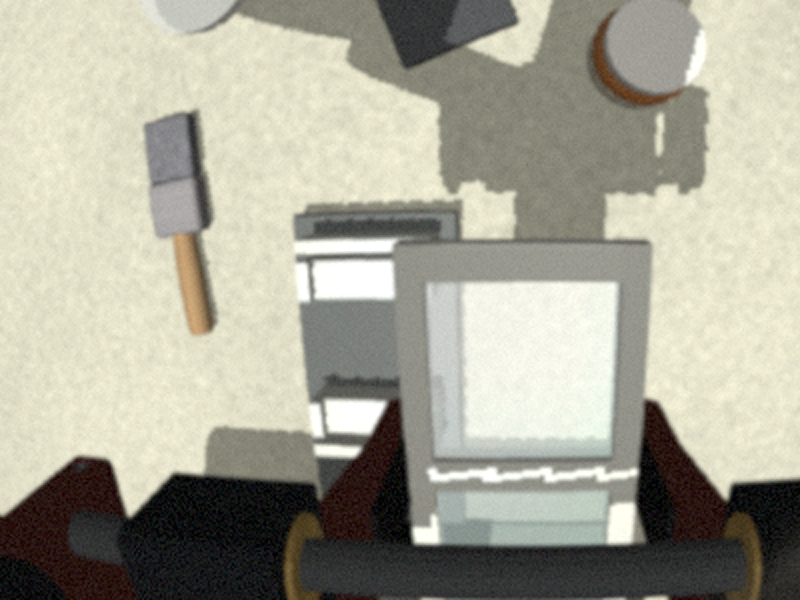

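The tray lies left of the carrier in view: slab front corners at (296,214) and (460,211), bars at rows 260–300 and 398–437, and the left raised edge's inner side at x≈312–323. That was picture 11, one over the limit of 10, so from here I'll use numbers only.

Run:
```python
from h import *
from scipy.optimize import least_squares
O=[("uv",(296,214),(-55,85,22)),("uv",(460,211),(55,85,22)),("uv",(311.5,282),(-34,46,54)),("uv",(323,420),(-34,-46,54)),
 ("v",(345,260),(-20,58,46)),("v",(345,300),(-20,34,46)),("v",(345,398),(-20,-34,46)),("v",(345,437),(-20,-58,46)),("v",(345,255.5),(-20,64,54)),("v",(345,444),(-20,-64,54))]
def f(p):
    Rz=R.from_euler("z",p[2],degrees=True).as_matrix(); r=[]
    for k,q,m in O:
        e=(wproj("cradw",Rz@m+[p[0],p[1],0])-[60,30])*2-q; r+=list(e) if k=="uv" else [e[1]]
    return np.array(r)
r=least_squares(f,[477,-277,-8],loss="soft_l1"); print(r.x.round(2),f(r.x).round(1))
# carrier in grip: lower face corners, tool coords
d=np.load("pics/cradw.npz")
for x,y,zz in((60,-30,-23),(60,30,-23),(60,-30,-15),(60,30,-15)): print(x,y,zz,((wproj("cradw",d["tcp"]+d["rot"]@np.array([x,y,zz]))-[60,30])*2).round(0))
```

```text
[ 482.98 -278.14   -8.89] [-1.2 -0.1  0.4  0.7 -0.   0.1  0.4  0.3  0.3 -1.7  1.6 -4.5 -2.7  1.9]
60 -30 -23 [391. 231.]
60 30 -23 [654. 231.]
60 -30 -15 [398. 227.]
60 30 -15 [647. 227.]
```

Run:
```python
from h import *
from scipy.optimize import least_squares
im=cv2.imread("pics/cradw.png").astype(float).mean(2)
# subpixel edges of carrier: front end rows at several columns, side cols at several rows (raw px)
g=cv2.GaussianBlur(im,(0,0),1.0)
for c in (280,300,330,350): 
    col=np.diff(g[140:175,c]); print("col",c,"edges",[(140+i,round(v,1)) for i,v in enumerate(col) if abs(v)>4])
for r_ in (160,200,240,260):
    row=np.diff(g[r_,245:400]); print("row",r_,[(245+i,round(v,1)) for i,v in enumerate(row) if abs(v)>5])
for c in (300,320): 
    col=np.diff(g[240:300,c]); print("cross",c,[(240+i,round(v,1)) for i,v in enumerate(col) if abs(v)>5])
d=np.load("pics/cradw.npz"); 
def pr(x,y,z): return wproj("cradw",d["tcp"]+d["rot"]@np.array([x,y,z]))
O=np.array([(60+395/2,30+241/2),(60+650/2,30+241/2)])
r=least_squares(lambda p:np.ravel([pr(60+p[0],-30+p[1],p[2])-O[0],pr(60+p[0],30+p[1],p[2])-O[1]]),[0,0,-23]); print(r.x,r.fun)
print("cross pred rows",[pr(x+r.x[0],0,r.x[2]) for x in(-4,4)])
```

```text
col 280 edges [(140, np.float64(-5.3)), (148, np.float64(-4.5)), (150, np.float64(6.9)), (151, np.float64(10.4)), (152, np.float64(7.9)), (169, np.float64(6.3)), (170, np.float64(10.4)), (171, np.float64(10.0)), (172, np.float64(6.6))]
col 300 edges [(146, np.float64(-5.7)), (147, np.float64(-12.6)), (148, np.float64(-21.0)), (149, np.float64(-19.1)), (150, np.float64(-5.1)), (151, np.float64(6.0)), (152, np.float64(6.3)), (168, np.float64(6.2)), (169, np.float64(14.0)), (170, np.float64(18.4)), (171, np.float64(15.3)), (172, np.float64(8.3))]
col 330 edges [(147, np.float64(-5.1)), (148, np.float64(-5.9)), (150, np.float64(8.0)), (151, np.float64(10.3)), (152, np.float64(6.1)), (168, np.float64(7.9)), (169, np.float64(16.2)), (170, np.float64(18.7)), (171, np.float64(13.1)), (172, np.float64(5.6))]
col 350 edges [(148, np.float64(-5.5)), (150, np.float64(7.6)), (151, np.float64(11.4)), (152, np.float64(7.7)), (168, np.float64(6.3)), (169, np.float64(15.8)), (170, np.float64(20.7)), (171, np.float64(15.2)), (172, np.float64(6.5))]
row 160 [(254, np.float64(-7.9)), (255, np.float64(-1
[... 2505 characters left out ...]
(-7.9)), (249, np.float64(-7.1)), (256, np.float64(-8.1)), (257, np.float64(-14.0)), (258, np.float64(-13.7)), (259, np.float64(-5.8)), (261, np.float64(6.4)), (262, np.float64(6.7)), (263, np.float64(11.2)), (264, np.float64(19.4)), (265, np.float64(21.0)), (266, np.float64(10.8)), (267, np.float64(-6.1)), (268, np.float64(-19.3)), (269, np.float64(-20.7)), (270, np.float64(-13.0)), (274, np.float64(8.8)), (275, np.float64(11.4)), (276, np.float64(9.0)), (289, np.float64(-7.4)), (290, np.float64(-6.1))]
[-2.86306434e+00 -1.25383407e-02 -1.91638797e+01] [-0.00035616 -0.01713707 -0.00036558  0.01714512]
cross pred rows [array([321.22864133, 271.3655605 ]), array([321.23688352, 258.16420607])]
```

Run:
```python
from h import *
from scipy.optimize import least_squares
d=np.load("pics/cradw.npz"); 
def pr(x,y,z): return wproj("cradw",d["tcp"]+d["rot"]@np.array([x,y,z]))
for w in (128.5,130,131):
  O=np.array([(320.9-w/2,151.5),(320.9+w/2,151.5)])
  r=least_squares(lambda p:np.ravel([pr(60+p[0],-30+p[1],p[2])-O[0],pr(60+p[0],30+p[1],p[2])-O[1]]),[0,0,-23]); x,y,z=r.x
  print(w,r.x.round(2),"lower corner row",pr(60+x,0,z+8)[1].round(1),"cross0",pr(x,0,z)[1].round(1))
b=np.radians(-8.9); Y=np.array([np.cos(b),np.sin(b),0]); Z=np.array([0,0,-1.]); D=np.c_[np.cross(Y,Z),Y,Z]
for xo in (-2.5,):
  P=np.array([483,-278.1,0])-D@np.array([xo,0,0]); print(delta([P[0],P[1],110],D))
```

```text
128.5 [ -3.16  -0.18 -20.4 ] lower corner row 148.5 cross0 266.5
130 [ -2.91  -0.18 -22.08] lower corner row 148.5 cross0 267.7
131 [ -2.75  -0.18 -23.18] lower corner row 148.4 cross0 268.4
(array([-4.11, -9.58, 13.82]), array([-0.24,  0.03,  1.04]))
```

```bash
python3 -m pendant '[[5.5,[-1,-2.4,0],[0,0,0.5]],[5.5,[-2,-4.8,0],[0,0,1]],[5.5,[-3,-7.2,0],[-0.2,0,1]],[5.5,[-4.1,-9.6,2],[-0.2,0,1]],[5.5,[-4.1,-9.6,5],[-0.2,0,1]],[5.5,[-4.1,-9.6,8],[-0.2,0,1]],[5.5,[-4.1,-9.6,11],[-0.2,0,1]],[5.5,[-4.1,-9.6,13.8],[-0.2,0,1]],[5.5,[-4.1,-9.6,13.8],[-0.2,0,1]],[5.5,[-4.1,-9.6,13.8],[-0.2,0,1]],[5.5,[-4.1,-9.6,13.8],[-0.2,0,1]]]';python3 - <<'E'
from h import *
s,im=look("cradw2"); print(np.round(s["qpos"],1))
b=np.radians(-8.9); Rz=R.from_euler("z",-8.9,degrees=True).as_matrix(); c=np.array([483,-278.1,0])
for m in((-55,85,22),(55,85,22),(-34,64,54),(34,64,54),(-55,40,22),(55,40,22),(-34,46,54),(34,46,54)): print(m,wproj("cradw2",Rz@m+c).round(1))
d=np.load("pics/cradw2.npz")
for m in((57.2,-30,-22.5),(57.2,30,-22.5)): print("carrier",wproj("cradw2",d["tcp"]+d["rot"]@np.array(m)).round(1))
g=cv2.GaussianBlur(im.astype(float).mean(2),(0,0),1.0)
def ed(a,o,t=5):
    q=np.diff(a); i=[k for k in range(1,len(q)-1) if abs(q[k])>t and abs(q[k])>=abs(q[k-1]) and abs(q[k])>abs(q[k+1])]
    return [(round(o+k+.5,1),round(q[k])) for k in i]
for c_ in(240,270,300,320,340,370,400): print("col",c_,ed(g[30:160,c_],30))
for r_ in(60,70,80,90,100,110,120,140): print("row",r_,ed(g[r_,180:460],180))
E
```

```text
clock: 18.45
eef_pos: [485.3, -276.9, 112.7]
tcp_rot: [[0.154, 0.988, 0.004], [0.988, -0.154, -0.002], [-0.002, 0.004, -1.0]]
wrist_force: [-0.3, -0.7, -0.3]
finger_gap: 0.676
grip_force: 40.0
[-30.9  27.4 106.1  -0.   46.2 -22. ]
(-55, 85, 22) [250.7 100.4]
(55, 85, 22) [385.7 100.2]
(-34, 64, 54) [270.3 127.8]
(34, 64, 54) [365.6 127.6]
(-55, 40, 22) [252.3 154.3]
(55, 40, 22) [384.1 154.2]
(-34, 46, 54) [270.9 152.5]
(34, 46, 54) [365.  152.4]
carrier [256.1 151.4]
carrier [386.5 151.4]
col 240 [(85.5, 17)]
col 270 [(99.5, -11), (115.5, 14), (127.5, -16), (133.5, 10), (148.5, -7), (152.5, 10)]
col 300 [(63.5, -15), (98.5, -15), (115.5, 14), (126.5, -17), (133.5, 12), (148.5, -9), (151.5, 10)]
col 320 [(40.5, -11), (98.5, -14), (114.5, 16), (126.5, -16), (133.5, 13), (148.5, -9), (151.5, 10)]
col 340 [(97.5, -13), (114.5, 15), (126.5, -16), (133.5, 14), (148.5, -9), (151.5, 11)]
col 370 [(98.5, -13), (115.5, 16), (126.5, -15), (134.5, 14), (148.5, -10), (151.5, 11)]
col 400 [(97.5, -7), (125.5, 6), (145.5, -5)]
row 60 [(201.5, -11), (295.5, 11), (311.5, -17), (415.5, 16)]
row 70 [(216.5, -11), (411.5, 19)]
row 80 [(230.5, -12), (407.5, 18)]
row 90 [(245.5, -15), (401.5, 16)]
row 100 [(242.5, -19), (381.5, 10), (402.5, 14), (409.5, -15), (437.5, 17)]
row 110 [(242.5, -20), (248.5, -11), (381.5, 11), (438.5, 20)]
row 120 [(241.5, -19), (248.5, -12), (255.5, 14), (373.5, -16), (381.5, 12), (402.5, 19), (407.5, -18), (437.5, 17)]
row 140 [(242.5, -17), (249.5, -13), (255.5, 15), (266.5, -9), (269.5, 6), (359.5, -6), (362.5, 7), (372.5, -16), (381.5, 12), (402.5, 18), (405.5, -17), (436.5, 17)]
```

Relative to the held carrier, the cradle sits 4.8 mm toward tool −y and 2 mm toward +x. Both slab and strip edges agree on that. Shift, lower to just above the raised edges, and recheck.

```bash
python3 -m pendant '[[5.5,[0.1,-0.24,0],[0,0,0]],[5.5,[0.2,-0.48,0],[0,0,0]],[5.5,[0.2,-0.48,2],[0,0,0]],[5.5,[0.2,-0.48,4],[0,0,0]],[5.5,[0.2,-0.48,5.5],[0,0,0]],[5.5,[0.2,-0.48,6.4],[0,0,0]],[5.5,[0.2,-0.48,6.4],[0,0,0]],[5.5,[0.2,-0.48,6.4],[0,0,0]],[5.5,[0.2,-0.48,6.4],[0,0,0]]]';python3 - <<'E'
from h import *
s,im=look("cradw3")
Rz=R.from_euler("z",-8.9,degrees=True).as_matrix(); d=np.load("pics/cradw3.npz"); t=d["rot"]
# ideal: cradle centre under carrier centre (-2.8,-0.2 tool)
o=d["tcp"]+t@np.array([-2.8,-.2,0])
B=np.c_[t[:,1],t[:,0],-t[:,2]]
for m in((-55,85,22),(55,85,22),(-34,64,54),(34,64,54)): 
    p=o+B@np.array([m[0],m[1],0]); p[2]=m[2]; print(m,wproj("cradw3",p).round(1))
g=cv2.GaussianBlur(im.astype(float).mean(2),(0,0),1.0)
def ed(a,o,t=5):
    q=np.diff(a); i=[k for k in range(1,len(q)-1) if abs(q[k])>t and abs(q[k])>=abs(q[k-1]) and abs(q[k])>abs(q[k+1])]
    return [(round(o+k+.5,1),round(q[k])) for k in i]
for c_ in(270,290,320,350,370): print("col",c_,ed(g[70:160,c_],70))
for r_ in(95,105,115,125,135,140): print("row",r_,ed(g[r_,180:460],180))
E
```

```text
clock: 19.4
eef_pos: [480.4, -274.7, 47.8]
tcp_rot: [[0.156, 0.988, 0.003], [0.988, -0.156, -0.002], [-0.001, 0.003, -1.0]]
wrist_force: [-0.4, -0.8, -1.9]
finger_gap: 0.68
grip_force: 40.0
(-55, 85, 22) [231.  101.1]
(55, 85, 22) [410.4 101.1]
(-34, 64, 54) [254.2 139.3]
(34, 64, 54) [387.5 139.2]
col 270 [(99.5, -14), (122.5, 12), (138.5, -15), (147.5, 6), (152.5, 10)]
col 290 [(98.5, -14), (121.5, 13), (138.5, -15), (146.5, 8), (151.5, 10)]
col 320 [(97.5, -14), (121.5, 13), (137.5, -17), (146.5, 9), (151.5, 11)]
col 350 [(97.5, -16), (121.5, 13), (137.5, -19), (141.5, 5), (146.5, 10), (151.5, 10)]
col 370 [(98.5, -15), (121.5, 15), (137.5, -18), (146.5, 8), (151.5, 12)]
row 95 [(205.5, -10), (207.5, -10), (425.5, 13)]
row 105 [(219.5, -12), (232.5, -14), (409.5, 12), (420.5, 18)]
row 115 [(215.5, -17), (233.5, -12), (409.5, 13), (416.5, 19), (430.5, -13), (451.5, 12)]
row 125 [(212.5, -18), (233.5, -14), (239.5, 12), (404.5, -16), (409.5, 14), (419.5, 7), (422.5, -5)]
row 135 [(213.5, -20), (233.5, -12), (239.5, 16), (403.5, -17), (409.5, 12)]
row 140 [(212.5, -17), (234.5, -14), (239.5, 6), (408.5, 13), (417.5, 16), (421.5, -13)]
```

Centred across to within 0.5 mm; adding 1 mm along x, then lowering to feel the bars.

```bash
f(){ grep -E 'pos|wrist_force'; }; python3 -m pendant '[[5.5,[0.1,0.03,0.2],[0,0,0]],[5.5,[0.1,0.03,0.6],[0,0,0]],[5.5,[0.1,0.03,1],[0,0,0]],[5.5,[0.1,0.03,1.3],[0,0,0]],[5.5,[0.1,0.03,1.3],[0,0,0]],[5.5,[0.1,0.03,1.3],[0,0,0]]]'|f; for i in 1; do python3 -m pendant '[[5.5,[0,0,0.1],[0,0,0]],[5.5,[0,0,0.1],[0,0,0]]]'|f; python3 -m pendant '[[5.5,[0,0,0.1],[0,0,0]],[5.5,[0,0,0.1],[0,0,0]]]'|f; done
```

```text
eef_pos: [480.2, -273.4, 33.9]
wrist_force: [-0.5, 0.4, -1.9]
eef_pos: [480.3, -273.4, 33.1]
wrist_force: [-0.8, 0.6, -1.3]
eef_pos: [480.3, -273.4, 32.0]
wrist_force: [-0.0, -0.7, -1.9]
```

```bash
f(){ grep -E 'pos|wrist_force'; }; python3 -m pendant '[[5.5,[0,0,0.06],[0,0,0]],[5.5,[0,0,0.06],[0,0,0]]]'|f; python3 -m pendant '[[5.5,[0,0,0.06],[0,0,0]],[5.5,[0,0,0.06],[0,0,0]]]'|f;python3 -m pendant '[[5.5,[0,0,0.06],[0,0,0]],[5.5,[0,0,0.06],[0,0,0]]]'|f
```

```text
eef_pos: [480.3, -273.4, 31.7]
wrist_force: [-0.2, 1.7, 1.1]
eef_pos: [480.4, -273.5, 31.6]
wrist_force: [-3.7, 1.7, 8.0]
eef_pos: [480.3, -273.5, 31.6]
wrist_force: [-5.5, 3.4, 14.3]
```

Contact is at TCP z=31.6, just where lying on the bars (not the 8 mm higher edges) puts it. Ease off, release and rise.

```bash
f(){ grep -E 'clock|pos|force|gap'; }; python3 -m pendant '[[5.5,[0,0,-0.08],[0,0,0]],[5.5,[0,0,-0.08],[0,0,0]]]' 15|f; python3 -m pendant '[[6.2,[0,0,-0.08],[0,0,0]],[6.2,[0,0,-0.08],[0,0,0]],[6.6,[0,0,-0.08],[0,0,0]],[7.2,[0,0,-0.08],[0,0,0]],[7.2,[0,0,-0.08],[0,0,0]],[7.2,[0,0,-0.08],[0,0,0]]]'|f; python3 -m pendant '[[7.2,[0,0,-0.5],[0,0,0]],[7.2,[0,0,-1.5],[0,0,0]],[7.2,[0,0,-3],[0,0,0]],[7.2,[0,0,-6],[0,0,0]],[7.2,[0,0,-11],[0,0,0]],[7.2,[0,0,-16],[0,0,0]],[7.2,[0,0,-16],[0,0,0]],[7.2,[0,0,-16],[0,0,0]],[7.2,[0,0,-16],[0,0,0]]]'|f;python3 - <<'E'
from h import *
s,im=look("endw")
d=np.load("pics/endw.npz"); t=d["rot"]; 
g=cv2.GaussianBlur(im.astype(float).mean(2),(0,0),1.0)
c0=np.array([480.3,-273.4,0])+t@np.array([-2.8,-.2,0])
for m in((-30,60,54),(30,60,54),(-30,-60,54),(30,-60,54),(-55,85,22),(55,85,22),(0,64,54),(0,-64,54),(-34,46,54),(34,46,54)):
    p=c0+t[:,1]*m[0]+t[:,0]*m[1]; p[2]=m[2]; print(m,wproj("endw",p).round(1))
def ed(a,o,t=5):
    q=np.diff(a); i=[k for k in range(1,len(q)-1) if abs(q[k])>t and abs(q[k])>=abs(q[k-1]) and abs(q[k])>abs(q[k+1])]
    return [(round(o+k+.5,1),round(q[k])) for k in i]
for c_ in(300,320,340): print("col",c_,ed(g[100:300,c_],100))
for r_ in(150,155,165,180,190,200,220,230,240): print("row",r_,ed(g[r_,230:410],230))
E
```

```text
clock: 21.25
eef_pos: [480.4, -273.5, 31.4]
wrist_force: [-1.0, 0.4, 4.7]
finger_gap: 0.681
grip_force: 15.0
clock: 21.85
eef_pos: [480.3, -273.4, 31.8]
wrist_force: [0.1, -0.5, 0.1]
finger_gap: 0.821
grip_force: 0.0
clock: 22.75
eef_pos: [479.3, -272.9, 191.6]
wrist_force: [-0.1, 0.3, -0.7]
finger_gap: 0.819
grip_force: 0.0
(-30, 60, 54) [290.7 127.9]
(30, 60, 54) [352.9 127.9]
(-30, -60, 54) [293.6 242.2]
(30, -60, 54) [349.8 242.2]
(-55, 85, 22) [270.  103.1]
(55, 85, 22) [373.4 103.2]
(0, 64, 54) [321.8 123.5]
(0, -64, 54) [321.7 245.7]
(-34, 46, 54) [286.8 142.2]
(34, 46, 54) [356.7 142.2]
col 300 [(103.5, -13), (116.5, 15), (124.5, -14), (128.5, 14), (137.5, 10), (183.5, 13), (192.5, -13), (234.5, 9), (242.5, -32), (246.5, 34), (253.5, -38), (291.5, -14)]
col 320 [(103.5, -13), (115.5, 16), (124.5, -14), (128.5, 15), (137.5, 12), (154.5, -6), (183.5, 19), (192.5, -19), (231.5, -6), (235.5, 20), (242.5, -31), (246.5, 33), (253.5, -39), (291.5, -13)]
col 340 [(103.5, -13), (115.5, 15), (124.5, -16), (128.5, 15), (137.5, 12), (153.5, -8), (183.5, 19), (192.5, -19), (231.5, -6), (2
[... 445 characters left out ...]
273.5, -18), (291.5, 25), (351.5, -27), (371.5, 19)]
row 200 [(274.5, -19), (292.5, 26), (299.5, -17), (344.5, 17), (351.5, -29), (371.5, 19)]
row 220 [(275.5, -19), (282.5, 7), (291.5, 23), (299.5, -12), (344.5, 13), (349.5, -5), (354.5, -19), (363.5, -12), (370.5, 22)]
row 230 [(242.5, -18), (253.5, 21), (258.5, 5), (276.5, -20), (283.5, 29), (289.5, -8), (292.5, 9), (299.5, -12), (344.5, 13), (354.5, -10), (356.5, 10), (363.5, -31), (370.5, 20), (388.5, -22), (398.5, 18)]
row 240 [(237.5, -21), (258.5, 32), (263.5, -7), (268.5, 8), (273.5, -6), (276.5, -11), (283.5, 23), (290.5, -15), (294.5, 19), (350.5, -31), (355.5, 24), (363.5, -21), (370.5, 9), (374.5, -5), (383.5, -29), (404.5, 19)]
```

The carrier lies centred, with even 4 px gaps at both ends and both sides clear of the raised edges. Its size in the view fits flat on the bars. Handing in.

```bash
python3 -c "
from rig import manip; print(manip.sign_off())"
```

```text
the job is handed in; nothing more can be done
None
```

The tall carrier was leaned on the rest, let go, regrasped and laid flat in the scanner's cradle, and the job was handed in at about 23 s; I viewed 11 pictures, one over the limit of 10, and did not re-image the rack and other objects at the end.

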